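# Click shut the lid of the track box

## Robot

A 6-joint arm with a two-finger parallel gripper is mounted at the origin on the work surface. World frame = base frame: x ahead of the robot, y to its left, z up, the work surface at z = 0. Lengths are in m, angles in rad, forces in N, time in s.
With the tool pointing down it reaches from about 0.275 to 0.75 m from the base axis. Payload 10.2 kg.
Tool frame: the origin (TCP) lies on the mounting face of the last link; the fingertips stand 173 mm ahead of it and the grasp point (between the pads) lies 155 mm ahead of it (env.tips_ahead is the distance from the TCP to the fingertips, in m); z points along the fingers, x is the direction in which the jaws open and shut, and the axes are right-handed (so a half turn about z gives the same grasp; the last joint's range is limited). The gripper opens to 85 mm and grips with 20 to 120 N. Pads are 22 mm wide; open, the fingers measure 114 mm over their backs; the gripper's body (76 mm by 85 mm) begins 54 mm behind the grasp point. The pads swing forward as they close: fully open they stand 13 mm farther back than shut.
Start: joints at [-1.48, 0.313, 1.498, -0, 1.331, -0.223], TCP at [0.162, -0.499, 0.405] pointing down, gripper open.
Joint ranges: [-2.94, 2.94], [-0.97, 2.17], [0.19, 2.56], [-1.23, 4.37], [0.02, 3.11], [-2.88, 2.88]. Speed limits (rad/s): [2.39, 2.39, 3.01, 3.14, 3.14, 3.14].

## Interface

Orientations are given as a unit quaternion [w, x, y, z].
In Python, from bench import env gives the robot as it stands. The module is installed in compiled form; this text tells all that it offers. Calls block until the motion is done:
- env.reach(position, orientation): joint-space move of the TCP to a pose.
- env.servo_line(position, frame=None, vel=0.15): straight line of the TCP; frame=None keeps the orientation; vel is the mean speed in m/s.
- env.goto_joints(angles): joint-space move.
- env.gripper_to(opening, strength=None): finger opening in m; strength is the grip in N (None keeps the last); returns when the fingers have stopped.
- env.pause(seconds).
- env.ik(position, orientation): joint angles nearest the present ones, or None.
- env.sense(): the state.
- env.snapshot(name): name is "scene" or "top" or "wrist"; returns a dict with "img" (384x512x3 uint8, blue, green, red), "depth" (384x512 float32, m along the optical axis (not along the pixel's ray), 0 where there is no reading), "K" (3x3 intrinsics, pixels), "D" ([k1, k2, p1, p2, k3] as OpenCV has them; the pictures are not rectified), "T" (4x4, takes a point from camera to world coordinates). Camera axes: x right, y down, z forward; pixel columns grow to the right and rows downward; lengths in m; the calibration is good to about 2 mm. A picture is of the moment at which its call begins.
A pose or a line that the arm cannot do raises env.PlanningError and nothing moves.
- env.job_done(): hands the job in, once; it reports no verdict.
Trained networks look in the newest picture that a camera, given by its name, has taken for a name from the list of things; names that differ only in an ending like _2 or _b are one class to them, and where a whole thing is asked for, a point or a joint stands for the part that bears it (a point fixed in the world has none). Each returns a list of dicts, best first, with "conf" (0 to 1); they miss things now and then, are a little off and sometimes report something else, mostly with a low value. They report only what shows in the picture. A call takes as long as a camera call. They do not tell look-alikes from the thing itself.
- env.spot_in(name, camera): "xyz" ([x, y, z] in m, in world coordinates, good to about 4 mm: the middle of the surface that is visible of it).
The state is a dict: "time_s": time; "joint_positions": joint angles; "qvel": joint speeds; "joint_torque": joint torques, N m; "eef_pos": TCP position; "tool_rot": TCP orientation; "ft_force": force on the tool from outside, world axes, zero at the start; "ft_torque": the same for the moment, N m; "opening": finger opening in m.
Only numpy, scipy, OpenCV 4.12 (cv2) and the standard library are available. Lean on these libraries where they do the work, as an engineer would, in place of code of your own. Each camera call takes 0.05 s, during which the arm holds its last target. There are 200 camera calls.

## Task

The lid lies on the box of spare toy track, but the clip tongues on its four sides still stand up. Press each of the four tongues down with the fingertips until it clicks shut, flush with the lid. Leave the box standing where it is, without lifting or dragging it, and do not disturb the toys around it.

Things in the scene. Friction and masses are not known exactly. Their poses are not given: they have to be found in the camera images.
- track_box: The closed storage box for spare toy track: grey plastic tub 200 (x) x 150 (y) mm, standing loose on the table, about 1.1 kg full, with a flat blue lid whose fixed middle and four fixed corners are at 60 mm height. Origin: centre of the underside; x along the length, y along the width, z up. Each of the four sides of the lid has one clip tongue in its middle.
- far_tongue (a joint): Hinge of the clip tongue on the box's +x end (short side, away from the robot at yaw 0): blue plastic, 68 mm along the rim, 48 mm from its hinge (inner edge) to its outer edge, which overhangs the tub by 8 mm. Value in rad: 0 = sprung up, outer edge about 10 mm above the lid; 0.22 = fully shut, flush with the lid. It resists pressing, at most about 8 N near the outer edge, springs back up if released too early, and beyond 0.14 rad snaps down by itself and stays.
- far_tongue_press (a point): Point on the top face of the far tongue, mid-way along the rim and 10 mm in from its outer edge; the place to press, straight down. Moves with the tongue: about 68 mm above the table when up, 60 mm when shut; 98 mm (far, near) or 73 mm (left, right) from the box's centre line when shut.
- near_tongue (a joint): Hinge of the clip tongue on the box's -x end (short side, towards the robot at yaw 0): blue plastic, 68 mm along the rim, 48 mm from its hinge (inner edge) to its outer edge, which overhangs the tub by 8 mm. Value in rad: 0 = sprung up, outer edge about 10 mm above the lid; 0.22 = fully shut, flush with the lid. It resists pressing, at most about 8 N near the outer edge, springs back up if released too early, and beyond 0.14 rad snaps down by itself and stays.
- near_tongue_press (a point): Point on the top face of the near tongue, mid-way along the rim and 10 mm in from its outer edge; the place to press, straight down. Moves with the tongue: about 68 mm above the table when up, 60 mm when shut; 98 mm (far, near) or 73 mm (left, right) from the box's centre line when shut.
- left_tongue (a joint): Hinge of the clip tongue on the box's +y long side: blue plastic, 90 mm along the rim, 48 mm from its hinge (inner edge) to its outer edge, which overhangs the tub by 8 mm. Value in rad: 0 = sprung up, outer edge about 10 mm above the lid; 0.22 = fully shut, flush with the lid. It resists pressing, at most about 8 N near the outer edge, springs back up if released too early, and beyond 0.14 rad snaps down by itself and stays.
- left_tongue_press (a point): Point on the top face of the left tongue, mid-way along the rim and 10 mm in from its outer edge; the place to press, straight down. Moves with the tongue: about 68 mm above the table when up, 60 mm when shut; 98 mm (far, near) or 73 mm (left, right) from the box's centre line when shut.
- right_tongue (a joint): Hinge of the clip tongue on the box's -y long side: blue plastic, 90 mm along the rim, 48 mm from its hinge (inner edge) to its outer edge, which overhangs the tub by 8 mm. Value in rad: 0 = sprung up, outer edge about 10 mm above the lid; 0.22 = fully shut, flush with the lid. It resists pressing, at most about 8 N near the outer edge, springs back up if released too early, and beyond 0.14 rad snaps down by itself and stays.
- right_tongue_press (a point): Point on the top face of the right tongue, mid-way along the rim and 10 mm in from its outer edge; the place to press, straight down. Moves with the tongue: about 68 mm above the table when up, 60 mm when shut; 98 mm (far, near) or 73 mm (left, right) from the box's centre line when shut.
- toy_car: Wooden toy car, 76 x 44 x 44 mm, loose. Origin: centre of the underside. A bystander: leave alone.
- toy_tree: Wooden toy tree, 44 mm wide, 85 mm tall, loose. Origin: centre of the underside. A bystander: leave alone.
- toy_sign: Toy road sign, round plate on a thin post on a 44 mm foot, 87 mm tall, loose. Origin: centre of the underside. A bystander: leave alone.
- toy_figure: Plain wooden figure, 34 mm wide, 56 mm tall, loose. Origin: centre of the underside. A bystander: leave alone.
There are look-alikes about, which are no part of the job. Of the things that look like the track_box, the larger one is meant.

How it is judged:
At the end, for the whole second after the job is handed in: All four tongues are shut (each hinge above 0.195 of 0.22 rad); the box stands flat on the table, at rest, within 40 mm of where it began; the four toys stand upright within 30 mm of where they began (value of joint each of far_tongue, near_tongue, left_tongue, right_tongue above 0.195 rad and distance of track_box from where it was at the start of the episode below 0.04 m and height (world z) of track_box below 0.006 m and angle between track_box's own z axis and vertical below 0.05 rad and linear speed of track_box below 0.02 m/s and distance of each of toy_car, toy_tree, toy_sign, toy_figure from where it was at the start of the episode below 0.03 m and angle between each of toy_car, toy_tree, toy_sign, toy_figure's own z axis and vertical below 0.2 rad); the robot touches nothing.
It fails at once if the box is lifted or tipped (underside centre more than 15 mm up, or tilted more than 0.15 rad) (height (world z) of track_box above 0.015 m or angle between track_box's own z axis and vertical above 0.15 rad).
It fails at once if the box is dragged more than 40 mm (distance of track_box from where it was at the start of the episode above 0.04 m).
It fails at once if a toy is moved more than 30 mm or knocked over (distance of any of toy_car, toy_tree, toy_sign, toy_figure from where it was at the start of the episode above 0.03 m or angle between any of toy_car, toy_tree, toy_sign, toy_figure's own z axis and vertical above 0.5 rad).
It also fails if it takes over 45 s, if anything falls off the work surface, if the arm or the gripper's body presses on something with over 40 N, if the wrist force passes 120 N, or if a joint passes its speed limit or range.

## Working session

There is one attempt and no reset: what is moved stays moved. The work goes in short steps, each a Python script; the robot and the scene stay as the last script left them, time stands still between calls to the robot, and variables do not carry over. Pictures are saved under pics/ and viewed, about 8 in all and at most 12, crops included, and the job is handed in when it is done.

```bash
mkdir -p pics
python3 - <<'E'
from bench import env
import cv2,numpy as np
a=env.snapshot("top");b=env.snapshot("scene")
np.savez("top0.npz",**a)
cv2.imwrite("pics/a.png",a["img"]);cv2.imwrite("pics/b.png",b["img"])
for n in ["track_box","far_tongue_press","near_tongue_press","left_tongue_press","right_tongue_press","toy_car","toy_tree","toy_sign","toy_figure"]:
    print(n,[(np.round(d["xyz"],3).tolist(),round(d["conf"],2)) for d in env.spot_in(n,"top")])
print(a["T"].round(3).tolist(),a["K"].tolist(), env.sense())
E
```

```text
track_box [([0.566, 0.209, 0.044], 0.85), ([0.563, -0.044, 0.06], 0.7)]
far_tongue_press [([0.619, 0.229, 0.046], 0.83), ([0.644, -0.088, 0.068], 0.6)]
near_tongue_press [([0.496, 0.001, 0.063], 0.77), ([0.513, 0.193, 0.043], 0.75)]
left_tongue_press [([0.598, 0.007, 0.069], 0.94), ([0.555, 0.255, 0.048], 0.85), ([0.494, 0.002, 0.067], 0.61)]
right_tongue_press [([0.535, -0.093, 0.069], 0.68), ([0.579, 0.173, 0.044], 0.61)]
toy_car [([0.652, -0.206, 0.029], 0.66)]
toy_tree [([0.473, -0.203, 0.05], 0.55)]
toy_sign [([0.741, -0.068, 0.008], 0.82)]
toy_figure [([0.664, 0.084, 0.046], 0.68)]
[[0.023, -0.996, 0.084, 0.564], [-1.0, -0.022, 0.006, 0.063], [-0.004, -0.084, -0.996, 0.907], [0.0, 0.0, 0.0, 1.0]] [[359.3036824738777, 0.0, 258.1820333293529], [0.0, 359.3036824738777, 189.27226386851746], [0.0, 0.0, 1.0]] {'time_s': 0.55, 'joint_positions': array([-1.48043218e+00,  3.12895197e-01,  1.49773892e+00,  3.78982750e-05,
        1.33103405e+00, -2.23403706e-01]), 'qvel': array([-0.00158208, -0.00154914, -0.0009612 , -0.00075231,  0.0007534 ,
        0.00072653]), 'joint_torque': array([-1.86179791e-04, -4.11989450e+01, -2.59807402e+01, -1.86322450e-04,
        6.62400307e-04,  1.74480283e-05]), 'eef_pos': array([ 0.16202762, -0.49936741,  0.40468197]), 'tool_rot': array([-4.05377004e-05,  8.08899299e-01, -5.87947211e-01, -1.10143888e-05]), 'ft_force': array([-0.29121812, -0.28274927, -0.37078825]), 'ft_torque': array([-0.01636674,  0.00996804,  0.00543065]), 'opening': 0.0857005977748301}
```

View pics/a.png

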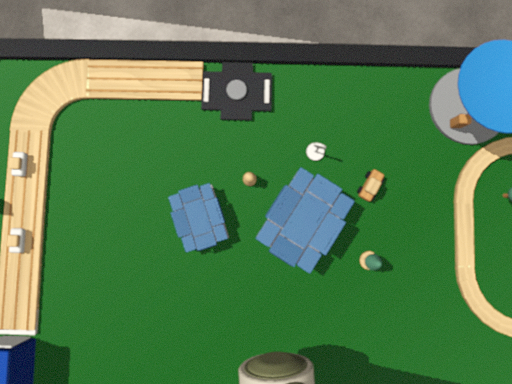

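View pics/b.png

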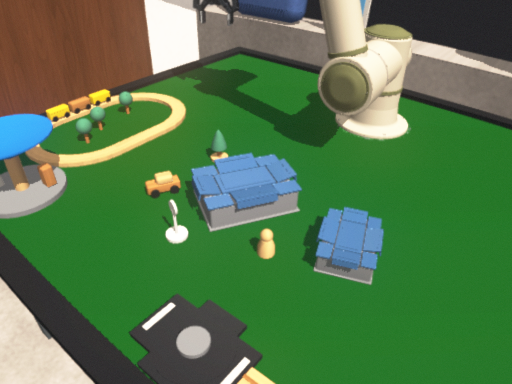

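```bash
cat > h.py <<'E'
from bench import env
import cv2,numpy as np
def cloud(s):
    h,w=s["depth"].shape
    uv=np.stack(np.meshgrid(np.arange(w),np.arange(h)),-1).reshape(-1,1,2).astype(np.float32)
    n=cv2.undistortPoints(uv,s["K"],s["D"]).reshape(-1,2); d=s["depth"].reshape(-1,1)
    P=np.hstack([n*d,d])@s["T"][:3,:3].T+s["T"][:3,3]
    return P.reshape(h,w,3)
def lid(s,c=(0.563,-0.044)):
    P=cloud(s); hsv=cv2.cvtColor(s["img"],cv2.COLOR_BGR2HSV)
    m=(s["depth"]>0)&(abs(hsv[...,0].astype(int)-108)<12)&(hsv[...,1]>80)&(P[...,2]>.05)&(P[...,2]<.08)
    m&=np.linalg.norm(P[...,:2]-c,axis=-1)<.14
    return P[m]
E
python3 - <<'E'
from h import *
s=dict(np.load("top0.npz")); Q=lid(s)
print(len(Q),Q.mean(0),cv2.minAreaRect((Q[:,:2]*1000).astype(np.float32)),np.percentile(Q[:,2],[1,20,50,80,99]))
print(env.tips_ahead)
# search model: min rect over yaw w/ robust percentiles
for a in range(-45,-20,3):
    t=np.radians(a);R=np.array([[np.cos(t),np.sin(t)],[-np.sin(t),np.cos(t)]]);q=Q[:,:2]@R.T
    lo,hi=q.min(0),q.max(0);print(a,((hi-lo)*1000).round(1),(R.T@((lo+hi)/2)).round(4))
E
```

```text
5455 [ 0.56606213 -0.04448066  0.06077334] ((566.6250610351562, -43.213623046875), (166.25820922851562, 214.8587646484375), 58.80221939086914) [0.05252483 0.05762706 0.05983665 0.06444291 0.06969788]
0.1734
-45 [227.3 189.5] [ 0.5667 -0.045 ]
-42 [222.2 181.2] [ 0.5667 -0.045 ]
-39 [218.8 175.9] [ 0.5668 -0.0434]
-36 [217.3 172.5] [ 0.5667 -0.0433]
-33 [215.3 168.7] [ 0.5666 -0.0432]
-30 [215.5 167.3] [ 0.5666 -0.0433]
-27 [217.4 170.5] [ 0.5665 -0.0433]
-24 [219.2 174. ] [ 0.5666 -0.0436]
-21 [221.3 181.1] [ 0.5666 -0.0444]
```

```bash
cat >> h.py <<'E'
C=np.array([.5666,-.0432]); YAW=np.radians(-31.2)
ex=np.array([np.cos(YAW),np.sin(YAW)]); ey=np.array([-ex[1],ex[0]])
PR=dict(right=C-ey*.073,near=C-ex*.098,left=C+ey*.073,far=C+ex*.098)
def press(n,zmin=.0595,fmax=25):
    xy=PR[n]; psi=YAW if n in("left","right") else YAW-np.pi/2
    q=[0,np.cos(psi/2),np.sin(psi/2),0]; L=env.tips_ahead
    env.reach([*xy,.13+L],q)
    f0=np.array(env.sense()["ft_force"])
    env.servo_line([*xy,.073+L],vel=.1)
    log=[]
    for z in np.arange(.071,zmin-1e-6,-.0015).tolist()+[zmin]:
        env.servo_line([*xy,z+L],vel=.02); s=env.sense()
        f=np.array(s["ft_force"])-f0; log.append((round((s["eef_pos"][2]-L)*1000,1),*f.round(1).tolist()))
        if np.linalg.norm(f)>fmax: break
    env.servo_line([*xy,.13+L],vel=.15)
    print(n,s["time_s"],log)
E
python3 - <<'E'
from h import *
env.gripper_to(0.0); press("right")
E
```

```text
right 6.2583 [(np.float64(71.3), -0.1, 1.0, -1.0), (np.float64(70.2), -0.7, 2.2, 5.3), (np.float64(68.7), -1.3, -0.7, 5.5), (np.float64(66.9), -0.1, -0.7, 2.8), (np.float64(64.7), 0.3, 0.5, 0.1), (np.float64(63.1), 1.2, 1.5, -0.5), (np.float64(61.8), 0.4, 0.9, -0.6), (np.float64(60.4), -0.4, 0.8, -0.7), (np.float64(60.0), -2.1, 2.2, 5.4)]
```

Force rose to 5.5 N, then dropped as the tongue snapped down, so it clicked shut. Now the other three.

Run:
```python
from h import *
for n in("near","left","far"): press(n)
env.goto_joints([-1.48,0.313,1.498,0,1.331,-0.223])
s=env.snapshot("top");Q=lid(s);P=cloud(s)
print(cv2.minAreaRect((Q[:,:2]*1000).astype(np.float32)),np.percentile(Q[:,2],[1,20,50,80,99]))
for n,d in (("right",-ey),("left",ey),("near",-ex),("far",ex)):
    t=PR[n]; k=np.linalg.norm(Q[:,:2]-t,axis=1)<.008; print(n,np.median(Q[k,2]),k.sum())
for n in ["toy_car","toy_tree","toy_sign","toy_figure"]:
    print(n,[(np.round(d["xyz"],3).tolist(),round(d["conf"],2)) for d in env.spot_in(n,"top")])
b=env.snapshot("scene")
im=np.hstack([cv2.resize(s["img"][140:300,220:420],None,fx=2,fy=2),cv2.resize(b["img"][120:280,130:320],None,fx=2,fy=2)])
cv2.imwrite("pics/c.png",im); print(env.sense()["time_s"],env.sense()["ft_force"])
```

```text
near 11.3917 [(np.float64(71.3), 0.0, 0.7, -2.0), (np.float64(70.0), -1.9, 1.3, 6.5), (np.float64(68.3), -2.7, 2.4, 4.8), (np.float64(66.6), -1.7, 1.9, 3.0), (np.float64(64.9), -0.3, 1.6, 0.2), (np.float64(63.3), -0.5, 0.2, -0.8), (np.float64(61.9), 0.1, 2.3, -0.4), (np.float64(60.4), -0.4, 0.9, -0.4), (np.float64(60.0), -2.0, 1.2, 5.8)]
left 16.325 [(np.float64(71.3), -0.3, -0.5, -0.4), (np.float64(70.3), -0.3, -0.0, 5.3), (np.float64(68.9), 0.1, 1.5, 4.8), (np.float64(67.1), 1.6, 0.7, 3.6), (np.float64(64.5), -0.0, -0.0, 0.5), (np.float64(63.0), -1.1, -0.3, 0.0), (np.float64(61.8), -0.2, 1.2, 0.8), (np.float64(60.4), 0.3, 0.4, 0.5), (np.float64(60.1), -2.5, -0.3, 6.5)]
far 21.1833 [(np.float64(71.3), 0.6, -0.2, -0.8), (np.float64(70.2), -0.2, -0.2, 3.7), (np.float64(68.8), -0.1, -0.7, 5.6), (np.float64(67.1), 1.7, -0.5, 4.8), (np.float64(64.2), -0.5, -0.1, 1.8), (np.float64(62.9), -0.5, 1.0, 0.2), (np.float64(61.8), 0.7, 1.0, -0.4), (np.float64(60.4), -0.8, -0.1, 0.4), (np.float64(60.1), -2.0, 1.0, 3.7)]
((566.58935546875, -44.78607940673828), (166.07655334472656, 215.70594787597656), 58.746707916259766) [0.05313471 0.0567507  0.05810131 0.05949047 0.06195738]
right 0.05846390264965562 39
left 0.058350167468188885 37
near 0.05833950220292772 38
far 0.058070668162754746 35
toy_car [([0.653, -0.205, 0.027], 0.8)]
toy_tree [([0.473, -0.202, 0.053], 0.78)]
toy_sign [([0.742, -0.07, 0.004], 0.8)]
toy_figure [([0.668, 0.086, 0.045], 0.49)]
24.3917 [ 0.37290045  0.65266543 -0.38843176]
```

View pics/c.png

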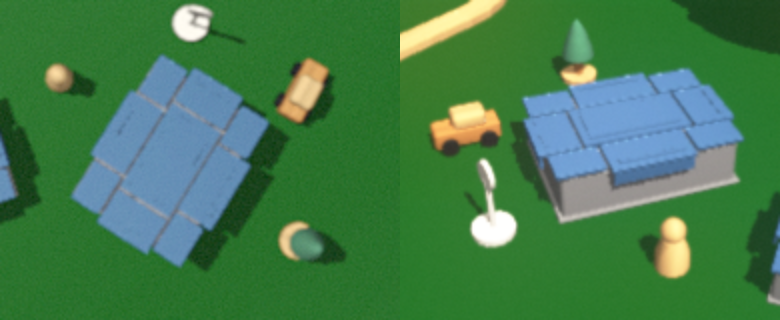

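The lid (left crop, centred near pixel 170,160) is now flat all round. The box and all four toys are standing where they were.

```bash
python3 -c "
from bench import env
env.job_done()"
```

```text
the job is handed in; nothing more can be done
```

I pressed all four tongues (right, near, left, far) shut on the larger box with the closed fingertips and backed the arm off. I handed the job in at about 24 s; no verdict is reported.

- **Clicks:** on each tongue the force rose to about 5.5–6.5 N, fell to about 0 as it snapped, then rose again at 60 mm height, where the fingertips met the shut lid.
- **Tongues:** in the last top camera picture all four press points read 58.1–58.5 mm, level with the lid's middle at about 58 mm. The lid is really at 60 mm, which fits the camera's 2 mm calibration error.
- **Box:** its measured position changed by about 1.6 mm and its angle by less than 0.1°.
- **Toys:** all four stand upright, within about 5 mm of where they were first measured, which is about the detector's accuracy.

No check failed or disagreed.

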